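# Take the bearing play out of a tube rotator's wheel

### The arm

A 6-joint arm with a two-finger parallel gripper is mounted at the origin on the work surface; the furniture and walls round the work are solid. World frame = base frame: x ahead of the robot, y to its left, z up, the work surface at z = 0. Lengths are in mm, angles in degrees, forces in N, time in s.
With the tool pointing down it reaches from about 275 to 975 mm from the base axis. Payload 8.4 kg.
Tool frame: the origin (TCP) lies on the mounting face of the last link; the fingertips stand 190 mm ahead of it and the grasp point (between the pads) lies 171 mm ahead of it; y points along the fingers, z is the direction in which the jaws open and shut, and the axes are right-handed (so a half turn about y gives the same grasp; the last joint's range is limited). The gripper opens to 92 mm and grips with 3 to 60 N. Pads are 20 mm wide; open, the fingers measure 128 mm over their backs; the gripper's body (75 mm by 189 mm) begins 69 mm behind the grasp point.
Start: joints at [64.378, 20.225, 93.587, -0, 66.188, -0.138], TCP at [268.923, 564.19, 404.683] pointing down, gripper open.
Joint ranges: [-150.9, 150.9], [-52.94, 120.26], [3.33, 152.33], [-74.26, 254.26], [0, 154.13], [-172.89, 172.89]. Speed limits (degrees/s): [127.2, 127.2, 159.86, 180, 180, 180].

### API

Orientations are given as [roll, pitch, yaw] about the fixed x, y, z axes, in that order (R = Rz(yaw) Ry(pitch) Rx(roll)).
In Python, from bench import get_obs, get_image, finish_job gives the robot as it stands. The module is installed in compiled form; this text tells all that it offers.
- The arm moves only by the tool jog_arm, never from a script. Its argument "increments" is a list that holds one entry, the list of rows, each a list of 4 numbers: the shift along the tool's x, y, z in units of 40 mm (1.0 is 40 mm), then the turn about the tool's y in units of 6 degrees (1.0 is 6 degrees). A call has 1 to 20 rows; each row shifts and turns the commanded pose from where the row before left it, along the tool's axes as they then stand; what a row does not reach is not made up. A row lasts 1/8 s, in which the tool goes at most 62.5 mm and 10.7 degrees, less where a joint would pass 70% of its speed; a pose out of reach is approached as far as the arm can. A call is refused whole if a number of a shift passes 1 or a number of a turn 1, either way. A call with a gripper value outside its range is refused whole. "hand" is the finger opening in mm, from 0 to 91.9, set as the call begins (left out, the last holds). The fingers move at their own pace and stop on an object; "newtons" is the grip in N (left out, the last holds). Time passes only in rows, so rows that do not move let the fingers close. It gives the time, the measured TCP pose, the force and the opening at its end, in the units of the state.
- get_obs(): the state, without advancing time (a new reading comes with each control period).
- get_image(name): name is "scene" or "top"; returns a dict with "frame" (400x640x3 uint8, red, green, blue), "fx", "fy", "cx", "cy" (pixels), "rvec" (rotation vector, rad) and "tvec" (3), from world to camera coordinates, as OpenCV has them. Camera axes: x right, y down, z forward; pixel columns grow to the right and rows downward; lengths in mm; the calibration is good to about 2 mm. A picture is of the moment at which its call begins. There is no depth.
- finish_job(): hands the job in, once; it reports no verdict.
The state is a dict: "time": time; "joints": joint angles; "qvel": joint speeds; "tau": joint torques, N m; "tool_pos": TCP position; "ee_rot": TCP orientation; "contact_force": force on the tool from outside, world axes, zero at the start; "moment": the same for the moment, N m; "gripper_width": opening from 0.0 (shut) to 1.0 (fully open).
Only numpy, scipy, OpenCV 4.12 (cv2) and the standard library are available. Lean on these libraries where they do the work, as an engineer would, in place of code of your own. Each camera call takes 0.05 s, during which the arm holds its last target.

### The job

The wheel of the tilted tube rotator has worked loose. Hold its rim at the side and rock it, left side down (as seen from the robot) and then right side down, to feel the play; then screw the black handwheel at its centre clockwise until it stops, and rock the wheel left side down and right side down once more to feel that it is firm. Do not disturb the small bottle or the beaker.

Things in the scene. Friction and masses are not known exactly. Their poses are not given: they have to be found in the camera images.
- tube_wheel: White wheel, a round pan 164 mm across, open face up and towards the robot: its axis leans 30 deg from vertical. Origin on the axis at the bearing, 170 mm above the worktop; z out of the open face along the axis, y to the left seen from the robot, x up the slope. Pan floor at z = -10 mm; raised rim all round, 8 mm thick, radius 74 to 82 mm, top at z = 14 mm. It cannot turn, only rock about x.
- rim_left (a point): Top of the rim at the wheel's left side, in the middle of the 8 mm wall, 78 mm from the axis; axes as tube_wheel. A gripper coming in along the wheel's axis can pinch the wall, one finger inside, one outside. Free depth below this point: 24 mm inside, more outside. Free width: 43 mm inside (to the hub's flange), open outside.
- rim_right (a point): The same at the wheel's right side.
- rocker (a joint): Rock of the wheel about its x axis, rad; 0 square, positive left side down, negative right side down. Loose, it moves with about 0.5 N at the rim, stays where it is left, and meets the bearing at 0.06 to 0.10 either way (5 to 8 mm at the rim). With the handwheel tight it gives only about 0.02 (1.5 mm) under a push of 10 to 15 N.
- handwheel_center (a point): Grip point of the black fluted round handwheel, 44 mm across, 22 mm thick, on the spindle, 32 mm out from tube_wheel's origin when tight (2 mm more when loose); z points out along the spindle, which leans 30 deg. Its outer face is 10 mm out, and the fixed spindle tip up to 5 mm beyond. Fingers have 25 mm free below this point. Turning it takes about 0.07 N m. A white line shows its angle.
- handwheel (a joint): Angle of the handwheel, rad; 0 is screwed down to its firm stop, negative is unscrewed. It grows when turned clockwise as seen looking at its outer face. It starts 2.4 to 3.6 rad from the stop and stays where it is left.
- rotator: The rotator's white base, 170 x 150 mm and 50 mm high, fixed to the worktop; origin under its middle, x from the robot to the back, y left, z up. Wheel and handwheel stand on it.
- small_bottle: Bystander: closed plastic bottle, 48 mm across, 97 mm high, origin under its centre.
- beaker: Bystander: glass beaker, 57 mm across, 70 mm high, origin under its centre.

How it is judged (in metres and radians):
On the way, in this order (a step that is already met when the one before it is completed fails the run):
1. the loose wheel is rocked left side down (over 0.035 rad) (value of joint rocker above 0.035 rad), for 0.05 s.
2. the loose wheel is rocked right side down (over 0.035 rad) (value of joint rocker below -0.035 rad), for 0.05 s.
3. the handwheel is screwed down to its stop (within 0.15 rad) (value of joint handwheel above -0.15 rad), for 0.2 s.
4. the wheel, now firm, is pushed left side down with over 2 N (contact force between the fingers and tube_wheel above 2 N and value of joint rocker above 0.002 rad), for 0.05 s.
5. the wheel, now firm, is pushed right side down with over 2 N (contact force between the fingers and tube_wheel above 2 N and value of joint rocker below -0.002 rad), for 0.05 s.
At the end, for the whole second after the job is handed in: The handwheel is within 0.15 rad of its firm stop and at rest, and the wheel stands square within 0.025 rad (value of joint handwheel above -0.15 rad and value of joint rocker between -0.025 and 0.025 rad and velocity of joint handwheel below 0.05 rad/s); the robot touches nothing.
It fails at once if the small bottle or the beaker is shifted by more than 30 mm or knocked over (distance of any of small_bottle, beaker from where it was at the start of the episode above 0.03 m or angle between any of small_bottle, beaker's own z axis and vertical above 0.5 rad).
It also fails if it takes over 64 s, if anything falls off the work surface, if the arm or the gripper's body presses on something with over 40 N, if the wrist force passes 120 N, or if a joint passes its speed limit or range.

## Working session

There is one attempt and no reset: what is moved stays moved. The work goes in short steps, Python scripts to look and compute and a tool call to move; the robot and the scene stay as the last step left them, time stands still between calls to the robot, and variables do not carry over. Pictures are saved under pics/ and viewed, and the job is handed in when it is done.

Besides the shell and the picture viewer there is one more tool, called after "Call:" as name(argument=value, ...), one argument or row to a line, values as JSON. jog_arm: Moves the arm, as the interface text tells. Its arguments: {"type":"object","properties":{"increments":{"type":"array"},"hand":{"type":"number"},"newtons":{"type":"number"}},"required":["increments"]}

```bash
mkdir -p pics
cat > h.py <<'E'
import numpy as np, cv2
from bench import get_obs, get_image, finish_job
def snap(n,f):
    d=get_image(n); cv2.imwrite('pics/'+f,cv2.cvtColor(d['frame'],cv2.COLOR_RGB2BGR)); 
    np.savez('pics/'+f[:-4]+'.npz',**{k:np.array(v) for k,v in d.items()}); return d
def cam(d):
    R=cv2.Rodrigues(np.array(d['rvec'],float))[0]; t=np.array(d['tvec'],float).ravel(); return R,t
def ray(d,u,v):
    R,t=cam(d); c=-R.T@t; r=R.T@np.array([(u-d['cx'])/d['fx'],(v-d['cy'])/d['fy'],1]); return c,r/np.linalg.norm(r)
def proj(d,p):
    R,t=cam(d); q=R@np.asarray(p,float)+t; return np.array([d['fx']*q[0]/q[2]+d['cx'],d['fy']*q[1]/q[2]+d['cy']])
def tri(d1,p1,d2,p2):
    c1,r1=ray(d1,*p1); c2,r2=ray(d2,*p2)
    s=np.linalg.lstsq(np.array([r1,-r2]).T,c2-c1,rcond=None)[0]
    a=c1+s[0]*r1;b=c2+s[1]*r2; return (a+b)/2,np.linalg.norm(a-b)
def onz(d,p,z):
    c,r=ray(d,*p); return c+r*(z-c[2])/r[2]
E
python3 - <<'E'
from h import *
for n in('scene','top'):
    d=snap(n,n+'0.png'); R,t=cam(d); print(n,-R.T@t,d['fx'],R[2])
print(get_obs())
E
```

```text
scene [ -81.25657706 -580.62901908  663.27932025] 468.8666373059077 [ 0.68818867  0.40928576 -0.59906721]
top [ 451.14118941 -218.66039599 1007.52647949] 365.20592789707786 [ 9.30289165e-02 -2.70985110e-04 -9.95663370e-01]
{'time': 0.1, 'joints': array([ 6.43745918e+01,  2.02590794e+01,  9.36243033e+01, -4.06655898e-04,
        6.61905673e+01, -1.35408852e-01]), 'qvel': array([-0.04039136, -0.04399175, -0.14081944, -0.01658672,  0.05996944,
       -0.00337449]), 'tau': array([-1.40245982e-03, -5.94896650e+01, -3.34934306e+01,  6.97710318e-02,
        1.81385974e-02, -4.82869996e-05]), 'tool_pos': array([268.85844659, 563.97862917, 404.03633559]), 'ee_rot': array([-9.00739506e+01, -1.97065603e-04, -2.54898348e+01]), 'contact_force': array([ 0.49839224, -0.40388281, -0.58660071]), 'moment': array([ 0.00061562,  0.00411616, -0.03879396]), 'gripper_width': 1.0014948404923296}
```

View pics/scene0.png

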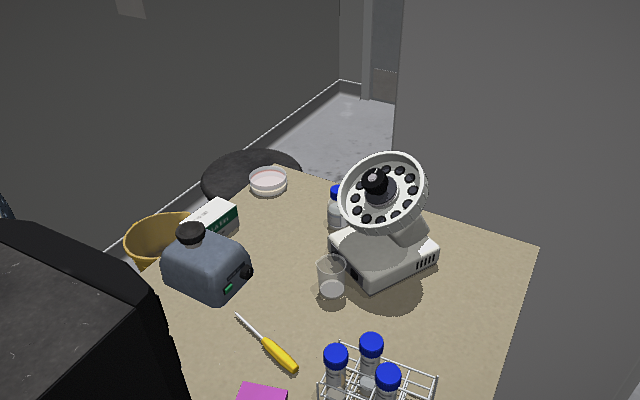

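View pics/top0.png

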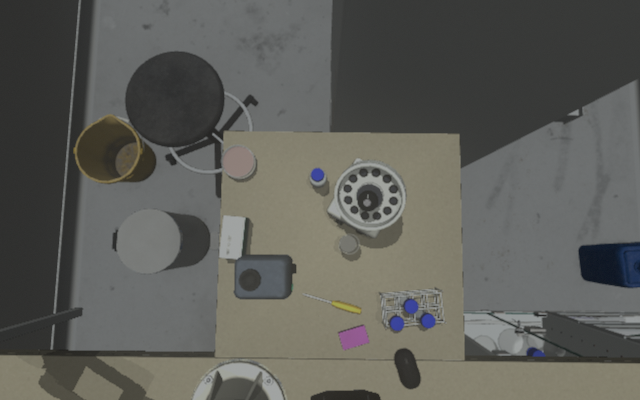

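The scene view shows the rotator with its white wheel at about (383,192), the black handwheel at (375,181), the beaker at (331,277) and the bottle at (336,205). The top view shows the wheel at (371,196), the beaker at (348,244) and the bottle at (318,176). The wheel's holes can be triangulated across the two views, so I'll zoom in on them.

Run:
```python
from h import *
a=cv2.imread('pics/scene0.png')[135:245,320:450]; b=cv2.imread('pics/top0.png')[150:245,310:420]
cv2.imwrite('pics/sc_z.png',cv2.resize(a,None,fx=5.5,fy=5.5,interpolation=cv2.INTER_CUBIC)[:600])
cv2.imwrite('pics/tp_z.png',cv2.resize(b,None,fx=6,fy=6,interpolation=cv2.INTER_CUBIC)[:600])
for n in('scene0','top0'):
    g=cv2.cvtColor(cv2.imread(f'pics/{n}.png'),cv2.COLOR_BGR2GRAY)
    x0,y0,x1,y1=(325,140,445,240) if n=='scene0' else (325,150,415,240)
    m=(g[y0:y1,x0:x1]<70).astype(np.uint8)
    k,l,s,c=cv2.connectedComponentsWithStats(m,connectivity=4)
    print(n,[(round(c[i][0]+x0,1),round(c[i][1]+y0,1),int(s[i][4])) for i in range(1,k) if s[i][4]>8])
```

```text
scene0 [(np.float64(409.9), np.float64(162.7), 54), (np.float64(375.9), np.float64(185.8), 817), (np.float64(399.6), np.float64(169.9), 62), (np.float64(409.9), np.float64(177.6), 61), (np.float64(393.9), np.float64(183.7), 25), (np.float64(333.7), np.float64(194.2), 63), (np.float64(413.0), np.float64(190.0), 50), (np.float64(355.3), np.float64(198.0), 42), (np.float64(406.7), np.float64(203.1), 38), (np.float64(356.9), np.float64(210.0), 63), (np.float64(394.8), np.float64(213.9), 36), (np.float64(366.1), np.float64(218.5), 84), (np.float64(379.8), np.float64(219.2), 57), (np.float64(351.6), np.float64(225.3), 10), (np.float64(390.7), np.float64(236.6), 17)]
top0 [(np.float64(363.1), np.float64(172.1), 48), (np.float64(375.6), np.float64(171.9), 48), (np.float64(352.6), np.float64(178.0), 44), (np.float64(386.8), np.float64(178.0), 48), (np.float64(347.3), np.float64(188.1), 35), (np.float64(368.4), np.float64(198.9), 469), (np.float64(393.3), np.float64(188.8), 48), (np.float64(347.9), np.float64(199.9), 33), (np.float64(393.1), np.float64(200.6), 42), (np.float64(354.1), np.float64(209.3), 37), (np.float64(387.0), np.float64(210.3), 39), (np.float64(376.1), np.float64(215.3), 41), (np.float64(339.5), np.float64(221.7), 30), (np.float64(359.3), np.float64(232.0), 28)]
```

View pics/sc_z.png

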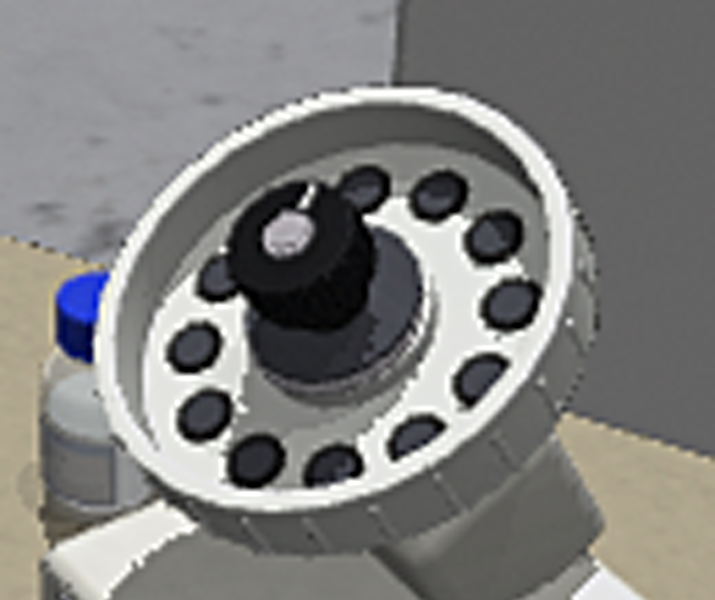

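View pics/tp_z.png

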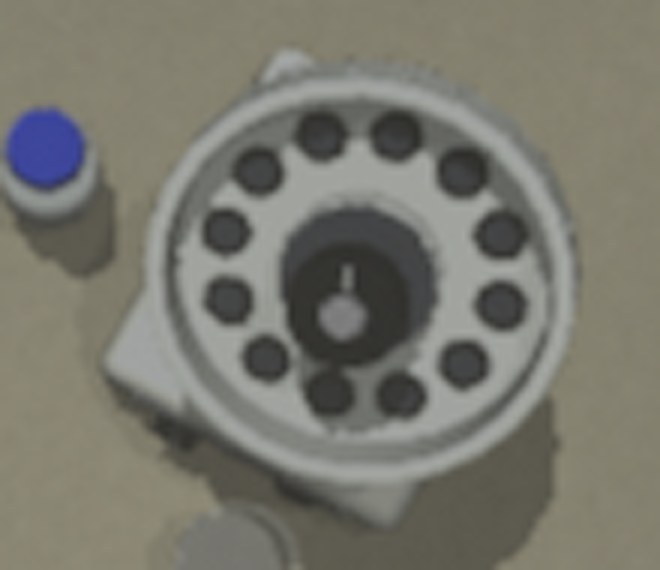

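```bash
cat > m.py <<'E'
from h import *
ds=dict(np.load('pics/scene0.npz')); dt=dict(np.load('pics/top0.npz'))
T=[(363.1,172.1),(375.6,171.9),(386.8,178),(393.3,188.8),(393.1,200.6),(387,210.3),(376.1,215.3),(365,215.6),(354.1,209.3),(347.9,199.9),(347.3,188.1),(352.6,178)]
S=[(386.4,169.2),(399.6,169.9),(409.9,177.6),(413,190),None,None,None,(366.1,218.3),(356.9,210),(355.3,198),None,None]
E
python3 - <<'E'
from m import *
for k in range(12):
    r=[tri(ds,S[i],dt,T[(i+k)%12]) for i in range(12) if S[i] is not None]
    P=np.array([a for a,_ in r]); g=np.array([b for _,b in r])
    c=P.mean(0); u,s,v=np.linalg.svd(P-c); n=v[2]*np.sign(v[2][2])
    # circle centre in plane
    q=(P-c)@v[:2].T; A=np.c_[2*q,np.ones(len(q))]; x=np.linalg.lstsq(A,(q**2).sum(1),rcond=None)[0]
    C=c+x[:2]@v[:2]; r=np.linalg.norm(P-C,axis=1)
    print(k,g.mean().round(1),C.round(1),n.round(3),r.round(1).min(),r.round(1).max(),'tilt',np.degrees(np.arccos(n[2])).round(1),'yaw',np.degrees(np.arctan2(-n[1],-n[0])).round(1))
E
```

```text
0 1.2 [ 551.4 -325.1  164.6] [-0.424  0.244  0.872] 54.9 55.4 tilt 29.3 yaw -30.0
1 11.8 [ 546.5 -325.5  160.9] [-0.516  0.575  0.635] 56.5 69.3 tilt 50.6 yaw -48.1
2 23.6 [ 540.6 -325.9  153.3] [-0.524  0.741  0.42 ] 70.1 85.9 tilt 65.2 yaw -54.7
3 34.4 [ 533.6 -329.   143.8] [-0.512  0.822  0.25 ] 74.1 103.2 tilt 75.5 yaw -58.1
4 51.6 [ 522.4 -335.1  134.2] [-0.47   0.873  0.127] 66.4 120.5 tilt 82.7 yaw -61.7
5 67.7 [ 491.5 -348.1  119.6] [-0.393  0.919  0.037] 80.0 137.0 tilt 87.9 yaw -66.8
6 81.1 [ 523.3 -343.7  154.2] [ 0.485 -0.858  0.169] 36.1 102.9 tilt 80.3 yaw 119.5
7 85.1 [ 543.6 -327.2  177.7] [ 0.394 -0.877  0.273] 21.2 73.2 tilt 74.2 yaw 114.2
8 77.6 [ 552.5 -324.6  173.2] [ 0.325 -0.849  0.416] 31.4 70.7 tilt 65.4 yaw 110.9
9 60.3 [ 553.3 -331.9  160.2] [ 0.218 -0.787  0.577] 41.0 73.5 tilt 54.8 yaw 105.5
10 37.7 [ 552.1 -334.5  159.5] [ 0.049 -0.631  0.775] 52.1 68.2 tilt 39.2 yaw 94.5
11 15.6 [ 552.  -328.1  164.2] [-0.207 -0.258  0.944] 54.0 57.9 tilt 19.3 yaw 51.3
```

Run:
```python
from m import *
p,g=tri(ds,(372.6,177.2),dt,(366.9,202.6)); print('tip',p,g)
yaw=np.radians(-30); a=np.radians(30)
X=np.array([np.cos(a)*np.cos(yaw),np.cos(a)*np.sin(yaw),np.sin(a)]);Z=np.array([-np.sin(a)*np.cos(yaw),-np.sin(a)*np.sin(yaw),np.cos(a)]);Y=np.cross(Z,X)
O=np.array([547,-322.8,171.5]);print(X,Y,Z)
print('tip in wheel',np.array([X,Y,Z])@(p-O))
for d,n in((ds,'scene0'),(dt,'top0')):
    im=cv2.imread(f'pics/{n}.png'); im=cv2.resize(im,None,fx=5,fy=5,interpolation=cv2.INTER_CUBIC)
    for r in(74,82):
        for t in np.arange(0,360,6):
            q=proj(d,O+r*(np.cos(np.radians(t))*X+np.sin(np.radians(t))*Y)+14*Z)
            cv2.circle(im,tuple(int(v) for v in (q*5+2)),1,(0,0,255),-1)
    for y in(78,-78):
        q=proj(d,O+y*Y+14*Z); cv2.circle(im,tuple(int(v) for v in (q*5+2)),3,(0,255,0),-1)
    q=proj(d,O+49*Z); cv2.circle(im,tuple(int(v) for v in (q*5+2)),3,(255,0,0),-1)
    c=(proj(d,O)*5).astype(int); cv2.imwrite(f'pics/{n}_o.png',im[c[1]-290:c[1]+300,c[0]-330:c[0]+330])
```

```text
tip [ 527.58668398 -312.78198847  210.7828747 ] 0.39995415428911407
[ 0.75      -0.4330127  0.5      ] [0.5       0.8660254 0.       ] [-0.4330127  0.25       0.8660254]
tip in wheel [ 0.7435241  -1.03080553 44.93068273]
```

View pics/scene0_o.png

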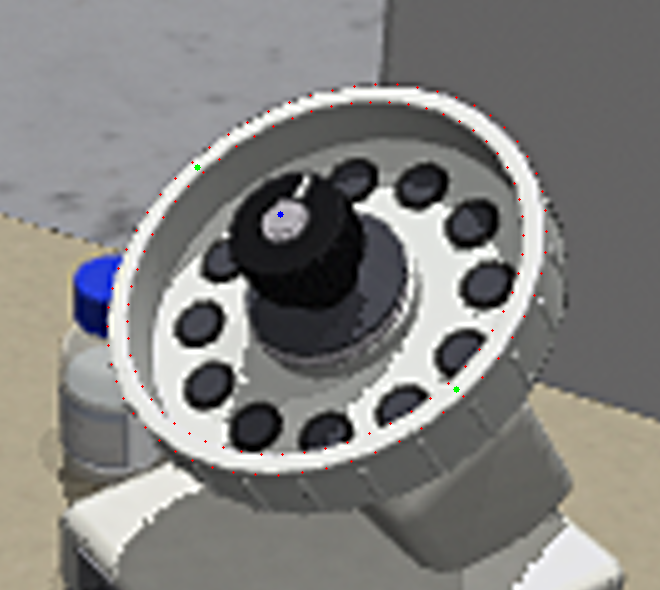

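View pics/top0_o.png

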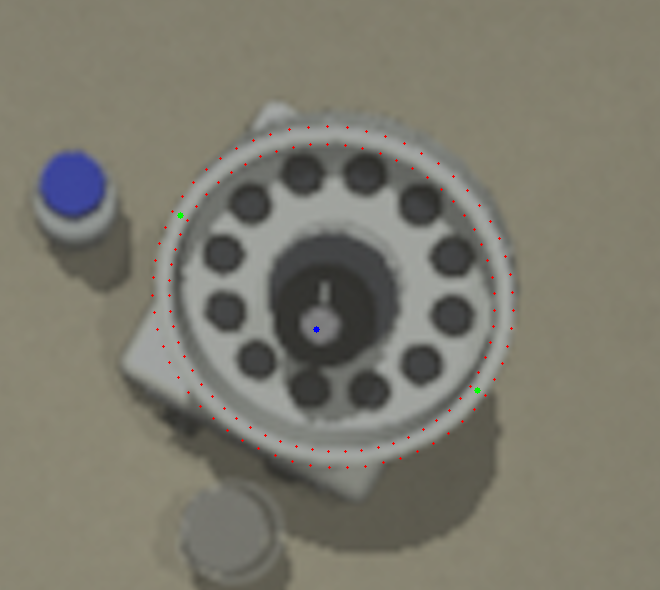

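```bash
cat > c.py <<'E'
from h import *
from scipy.spatial.transform import Rotation as Ro
X=np.array([.75,-.4330127,.5]);Y=np.array([.5,.8660254,0]);Z=np.array([-.4330127,.25,.8660254]);O=np.array([548,-323.5,170.7])
def goto(tip,yaw=-30):  # tip: wanted fingertip world pos; prints mm deltas in tool axes of the target yaw
    o=get_obs(); want=np.array(tip)+[0,0,190]; R=Ro.from_euler('xyz',[-90,0,yaw],degrees=True)
    print('t',round(o['time'],2),'pos',o['tool_pos'].round(1),'rot',o['ee_rot'].round(2),'F',o['contact_force'].round(2),'w',round(o['gripper_width']*91.9,1))
    d=R.inv().apply(want-o['tool_pos']); print('delta units',(d/40).round(3),'turn units',round(-(yaw-o['ee_rot'][2])/6,3))
E
python3 - <<'E'
from c import *
L=O+78*Y+14*Z; print(L)
T=L+4*np.array([.866,-.5,0]); T[2]=250; goto(T)
print(onz(dict(np.load('pics/top0.npz')),(318,175),97))
E
```

```text
[ 580.9378222 -252.4500188  182.8243556]
t 0.1 pos [268.9 564.  404. ] rot [-90.07  -0.   -25.49] F [ 0.5  -0.4  -0.59] w 92.0
delta units [ 17.062  -0.899 -13.775] turn units 0.752
[ 606.89101595 -202.92450603   97.        ]
```

Call:
jog_arm(
  increments=[
    [[0,-0.9,0,0.752],[0.5,0,-0.4,0],[0.95,0,-0.77,0],[0.95,0,-0.77,0],[0.95,0,-0.77,0],[0.95,0,-0.77,0],[0.95,0,-0.77,0],[0.95,0,-0.77,0],[0.95,0,-0.77,0],[0.95,0,-0.77,0],[0.95,0,-0.77,0],[0.95,0,-0.77,0],[0.95,0,-0.77,0],[0.95,0,-0.77,0],[0.95,0,-0.77,0],[0.95,0,-0.77,0],[0.95,0,-0.77,0],[0.95,0,-0.77,0],[0.95,0,-0.77,0],[0,0,0,0]],
  ],
  hand=30,
  newtons=12,
)

```text
time: 2.6
tool_pos: [576.4, -238.7, 439.9]
ee_rot: [-90.0, 0.0, -30.2]
contact_force: [0.1, 0.5, -0.3]
gripper_width: 0.33
```

Run:
```python
from c import *
L=O+78*Y+14*Z
T=L+4*np.array([.866,-.5,0]); T[2]=L[2]-12; goto(T)
```

```text
t 2.6 pos [ 576.4 -238.7  439.9] rot [-9.003e+01  1.000e-02 -3.016e+01] F [ 0.15  0.54 -0.32] w 30.4
delta units [ 0.369  1.976 -0.24 ] turn units -0.026
```

Call:
jog_arm(
  increments=[
    [[0.37,0,-0.24,0],[0,0.7,0,0],[0,0.7,0,0],[0,0.55,0,0],[0,0,0,0],[0,0,0,0]],
  ],
)

```text
time: 3.35
tool_pos: [584.4, -251.6, 363.7]
ee_rot: [-90.0, -0.1, -30.0]
contact_force: [0.0, -0.4, -0.0]
gripper_width: 0.327
```

Run:
```python
from c import *
L=O+78*Y+14*Z
T=L+4*np.array([.866,-.5,0]); T[2]=L[2]-12; goto(T)
d=snap('scene','s1.png'); a=d['frame'][90:250,300:480]
d2=snap('top','t1.png'); b=d2['frame'][130:250,300:435]
a=cv2.resize(a,None,fx=3,fy=3);b=cv2.resize(b,(400,356)); 
c=np.zeros((480,940,3),np.uint8);c[:480,:540]=a;c[:356,540:]=b;c=cv2.resize(c,(800,408))
cv2.imwrite('pics/c1.png',c[:,:,::-1])
```

```text
t 3.35 pos [ 584.4 -251.6  363.7] rot [-8.999e+01 -6.000e-02 -2.996e+01] F [ 0.04 -0.36 -0.02] w 30.1
delta units [ 0.036  0.071 -0.062] turn units 0.007
```

View pics/c1.png

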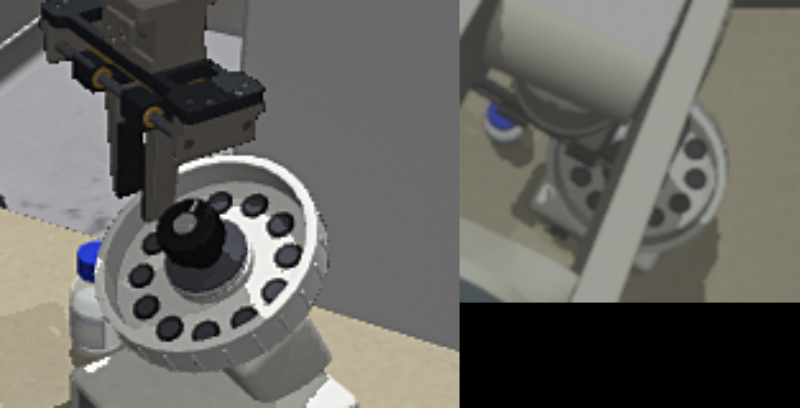

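In the scene view the two fingers straddle the wheel's left rim at about (145,190), one inside and one behind. The top view is blocked by the arm. I'll pinch the rim.

Call:
jog_arm(
  increments=[
    [[0.03,0.07,-0.06,0],[0,0,0,0],[0,0,0,0],[0,0,0,0],[0,0,0,0]],
  ],
  hand=0,
  newtons=12,
)

```text
time: 4.08
tool_pos: [584.1, -254.2, 360.0]
ee_rot: [-90.0, -0.0, -30.0]
contact_force: [4.0, 5.4, 0.1]
gripper_width: 0.088
```

Call:
jog_arm(
  increments=[
    [[0,0,0.04,0],[0.025,0.043,0,0],[0.025,0.043,0,0],[0.02,0.034,0,0],[0,0,0,0],[0,0,0,0]],
  ],
)

```text
time: 4.82
tool_pos: [586.9, -254.9, 355.1]
ee_rot: [-90.0, -0.0, -30.0]
contact_force: [-3.0, -5.5, 2.9]
gripper_width: 0.091
```

```bash
cat > v.py <<'E'
from c import *
import sys
def view(n):
    o=get_obs(); print(o['time'],o['tool_pos'].round(1),'F',o['contact_force'].round(2),'wheel axes',(np.array([X,Y,Z])@o['contact_force']).round(2),'M',o['moment'].round(2),'w',round(o['gripper_width']*91.9,1))
    d=snap('scene',n+'.png'); a=d['frame'][120:250,310:470]
    cv2.imwrite('pics/'+n+'z.png',cv2.resize(a,None,fx=4.5,fy=4.5,interpolation=cv2.INTER_CUBIC)[:,:,::-1]); return d
if __name__=='__main__': view(sys.argv[1])
E
python3 v.py r1
```

```text
4.825 [ 586.9 -254.9  355.1] F [-2.98 -5.46  2.86] wheel axes [ 1.55 -6.22  2.4 ] M [-1.09  0.62 -0.  ] w 8.3
```

View pics/r1z.png

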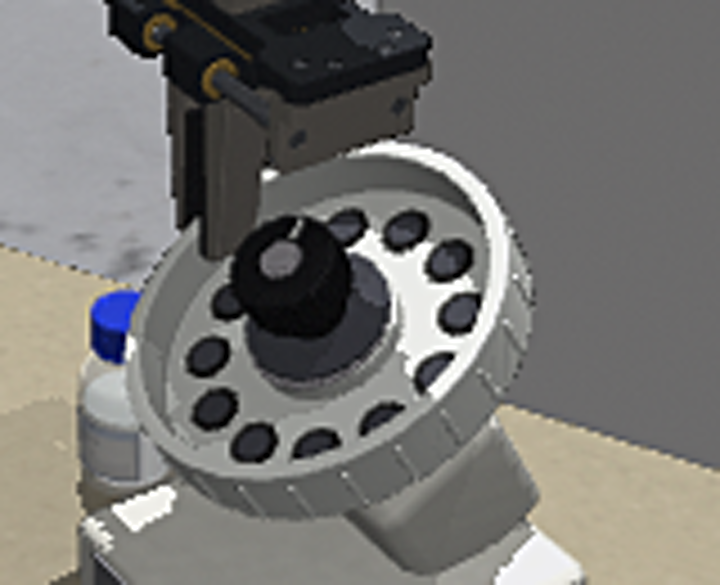

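```bash
cat > tilt.py <<'E'
# rock angle from hole pixels in scene: holes at wheel floor; ray-plane per hole displaced along Z from reference picture
from c import *
def blobs(f):
    g=cv2.cvtColor(cv2.imread(f),cv2.COLOR_BGR2GRAY); m=(g[140:240,325:445]<75).astype(np.uint8)
    k,l,s,c=cv2.connectedComponentsWithStats(m,connectivity=4); return [(c[i]+[325,140]) for i in range(1,k) if 20<s[i][4]<110]
d=dict(np.load('pics/scene0.npz')); ref=blobs('pics/scene0.png')
def tilt(f):
    v=[]
    for b in blobs(f):
        r=min(ref,key=lambda q:np.linalg.norm(q-b))
        if np.linalg.norm(r-b)>4: continue
        c,ry=ray(d,*r); P=c+ry*(((O-9*Z)-c)@Z)/(ry@Z); w=(P-O)@Y
        if np.linalg.norm(P-O)>65 or abs(w)<25: continue
        dp=lambda a: proj(d,P+a*(np.cross(X,P-O)))-proj(d,P)
        g=dp(.01)/.01; v.append(((b-r)@g/(g@g),w))
    print(f,[(round(a,3),round(w)) for a,w in v],'median',round(float(np.median([a for a,_ in v])),3))
if __name__=='__main__':
    import sys
    for f in sys.argv[1:]: tilt(f)
E
python3 tilt.py pics/r1.png pics/s1.png
```

```text
pics/r1.png [(np.float64(-0.109), -36), (np.float64(-0.074), 41), (np.float64(-0.118), -48), (np.float64(-0.15), -48), (np.float64(-0.124), -35)] median -0.118
pics/s1.png [(np.float64(0.023), -36), (np.float64(-0.001), 41), (np.float64(0.003), -48), (np.float64(-0.008), -48), (np.float64(0.026), -35)] median 0.003
```

The wheel is clearly rocked left side down by about 0.07 to 0.1 rad. Next I'll rock it the other way.

Call:
jog_arm(
  increments=[
    [[-0.026,-0.045,0.03,0],[-0.026,-0.045,0,0],[-0.026,-0.045,0,0],[-0.026,-0.045,0,0],[-0.026,-0.045,0,0],[0,0,0,0],[0,0,0,0]],
  ],
)

```text
time: 5.75
tool_pos: [582.5, -252.6, 363.5]
ee_rot: [-90.2, -0.0, -30.0]
contact_force: [-4.0, -14.0, -3.0]
gripper_width: 0.095
```

```bash
python3 v.py r2; python3 tilt.py pics/r2.png
```

```text
5.75 [ 582.5 -252.6  363.5] F [ -3.98 -14.01  -3.02] wheel axes [  1.57 -14.12  -4.4 ] M [-2.41  0.6   0.13] w 8.7
pics/r2.png [(np.float64(0.082), -36), (np.float64(0.055), 41), (np.float64(0.086), -48), (np.float64(0.079), -48), (np.float64(0.105), -35)] median 0.082
```

Call:
jog_arm(
  increments=[
    [[0.027,0.046,-0.05,0],[0.027,0.046,0,0],[0,0,0,0],[0,0,0,0]],
  ],
)

```text
time: 6.3
tool_pos: [584.0, -253.8, 360.4]
ee_rot: [-90.0, -0.0, -30.0]
contact_force: [-1.0, -5.0, -0.3]
gripper_width: 0.086
```

Call:
jog_arm(
  increments=[
    [[0,0,0,0],[0,0,0,0],[0,0,0,0],[0,-0.5,0,0],[0,-0.9,0,0],[0,-0.6,0,0],[0,0,0,0]],
  ],
  hand=30,
)

```text
time: 7.18
tool_pos: [584.4, -253.7, 442.3]
ee_rot: [-90.0, -0.2, -30.0]
contact_force: [0.1, -0.8, 0.4]
gripper_width: 0.326
```

```bash
python3 - <<'E'
from c import *
H=O+34*Z-.5*Y; print(H); T=H-[0,0,18]; goto(T,6)
E
python3 v.py r3; python3 tilt.py pics/r3.png
```

```text
[ 533.0275682 -315.4330127  200.1448636]
t 7.17 pos [ 584.4 -253.7  442.3] rot [-89.96  -0.2  -30.  ] F [ 0.13 -0.78  0.35] w 29.9
delta units [-1.439  1.753 -1.401] turn units -5.999
7.175 [ 584.4 -253.7  442.3] F [ 0.13 -0.78  0.35] wheel axes [ 0.61 -0.61  0.06] M [-0.04 -0.02 -0.  ] w 29.9
pics/r3.png [(np.float64(0.038), -36), (np.float64(0.008), 41), (np.float64(0.02), -48), (np.float64(0.01), -48), (np.float64(0.025), -35)] median 0.02
```

View pics/r3z.png

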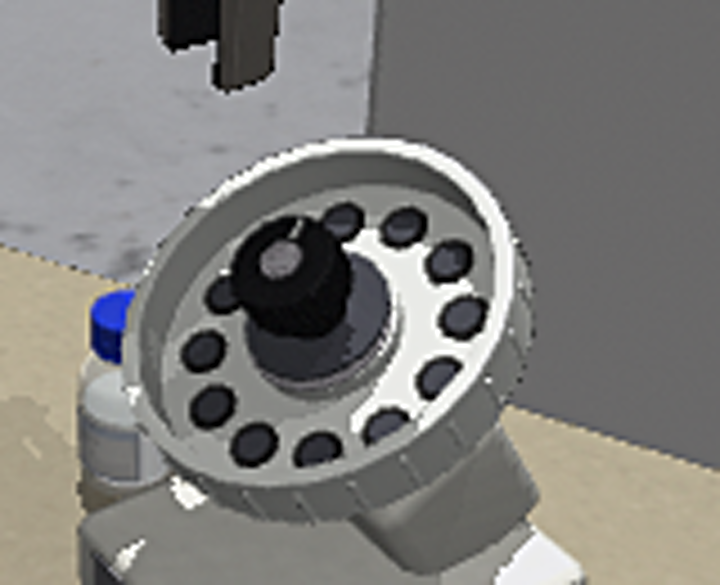

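The wheel is back near square. The handwheel's white line points up-right at zoom (297,228). I'll move over the handwheel next.

Call:
jog_arm(
  increments=[
    [[0,0,0,-1],[0,0,0,-1],[0,0,0,-1],[0,0,0,-1],[0,0,0,-1],[0,0,0,-1],[-0.72,0,-0.7,0],[-0.72,0,-0.7,0],[0,0,0,0],[0,0.5,0,0],[0,0.5,0,0],[0,0,0,0]],
  ],
  hand=72,
  newtons=20,
)

```text
time: 8.72
tool_pos: [532.4, -314.4, 397.9]
ee_rot: [-89.8, 0.2, 6.0]
contact_force: [1.2, 0.4, 0.0]
gripper_width: 0.782
```

```bash
python3 - <<'E'
from c import *
H=O+34*Z-.5*Y; T=H-[0,0,18]; goto(T,6)
E
python3 v.py g1
```

```text
t 8.72 pos [ 532.4 -314.4  397.9] rot [-89.83   0.19   6.03] F [1.17 0.42 0.02] w 71.9
delta units [ 0.013  0.644 -0.028] turn units 0.004
8.725 [ 532.4 -314.4  397.9] F [1.17 0.42 0.02] wheel axes [ 0.7   0.95 -0.38] M [0.12 0.02 0.02] w 71.9
```

View pics/g1z.png

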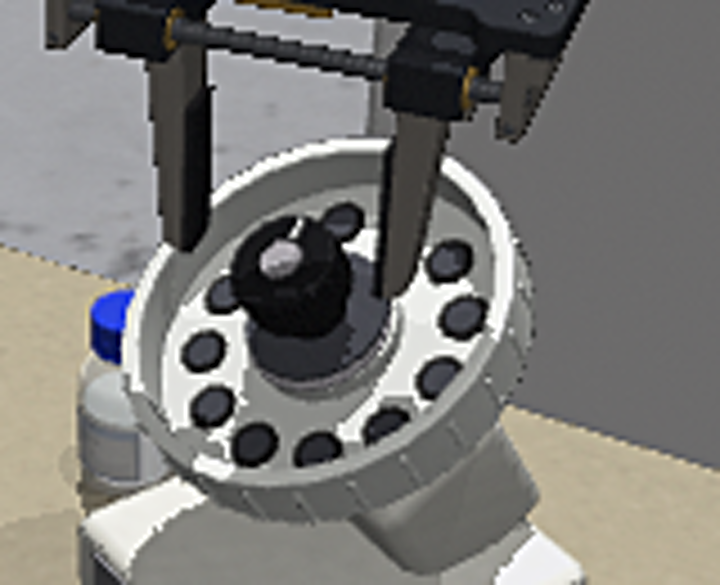

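The open fingers stand either side of the handwheel, left tip at (185,248) and right tip at (393,293) in the zoom. I'll go down, though a little less deep to stay clear of the hub flange.

Call:
jog_arm(
  increments=[
    [[0,0.49,-0.02,0],[0,0,0,0],[0,0,0,0],[0,0,0,0],[0,0,0,0],[0,0,0,0]],
  ],
  hand=0,
)

```text
time: 9.52
tool_pos: [532.3, -315.3, 380.2]
ee_rot: [-89.8, 0.1, 6.0]
contact_force: [-0.1, 5.3, -5.8]
gripper_width: 0.505
```

```bash
python3 v.py g2;python3 tilt.py pics/g2.png
```

```text
9.525 [ 532.3 -315.3  380.2] F [-0.06  5.27 -5.8 ] wheel axes [-5.22  4.53 -3.68] M [ 0.73 -0.05 -0.1 ] w 46.4
pics/g2.png [(np.float64(0.034), -36), (np.float64(0.013), 41), (np.float64(0.017), -48), (np.float64(-0.005), -48), (np.float64(0.015), -35)] median 0.015
```

View pics/g2z.png

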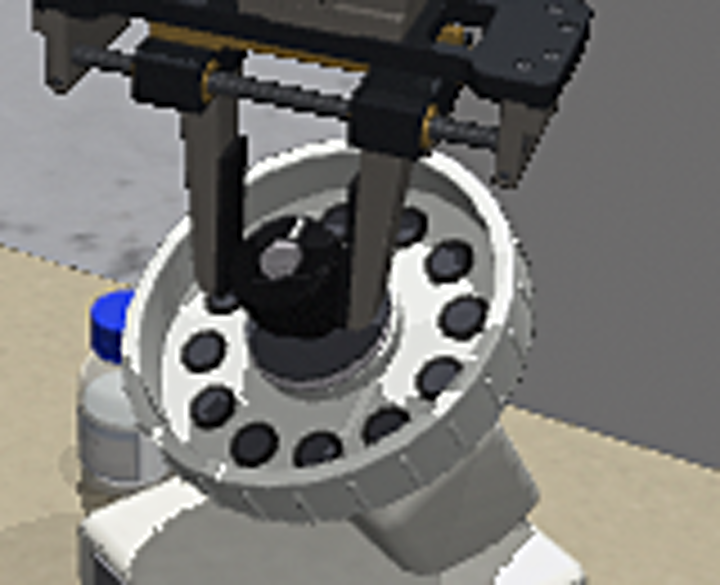

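The fingers grip the handwheel. Now the first clockwise stroke.

Call:
jog_arm(
  increments=[
    [[0,0,0,0.5],[0,0,0,1],[0,0,0,1],[0,0,0,1],[0,0,0,1],[0,0,0,1],[0,0,0,0.5],[0,0,0,0]],
  ],
)

```text
time: 10.58
tool_pos: [532.5, -314.1, 380.9]
ee_rot: [-89.8, 0.2, -30.0]
contact_force: [-0.6, 12.3, 2.2]
gripper_width: 0.471
```

```bash
python3 v.py g3;python3 tilt.py pics/g3.png
```

```text
10.575 [ 532.5 -314.1  380.9] F [-0.64 12.3   2.23] wheel axes [-4.69 10.33  5.29] M [ 2.62 -0.16  0.29] w 43.3
pics/g3.png [(np.float64(0.038), -36), (np.float64(-0.001), 41), (np.float64(0.015), -48), (np.float64(-0.009), -48), (np.float64(0.03), -35)] median 0.015
```

View pics/g3z.png

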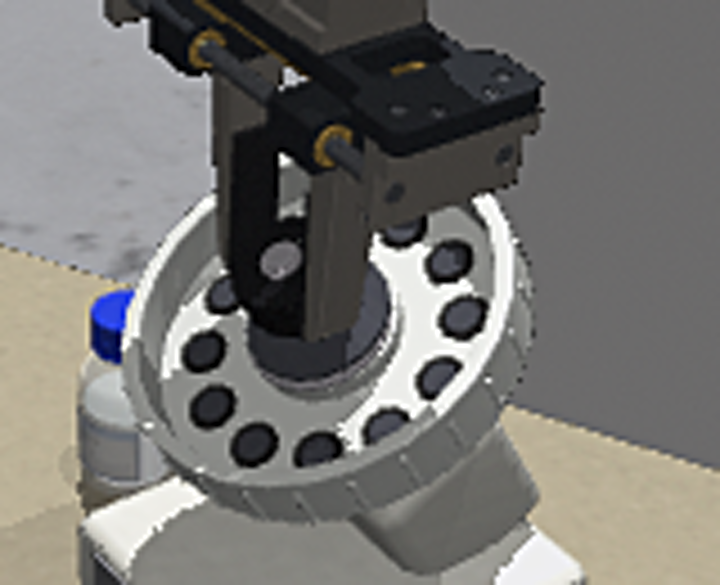

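Call:
jog_arm(
  increments=[
    [[0,0,0.03,1],[0,0,0,1],[0,0,0,1],[0,0,0,1],[0,0,0,1],[0,0,0,1],[0,0,0,0]],
  ],
)

```text
time: 11.5
tool_pos: [533.9, -313.8, 381.5]
ee_rot: [-89.8, 0.1, -66.1]
contact_force: [2.4, 8.1, 1.3]
gripper_width: 0.5
```

Call:
jog_arm(
  increments=[
    [[0,0,0,0],[0,0,0,0],[0,0,0,0],[0,0,0,0]],
  ],
  hand=58,
)

```text
time: 12.0
tool_pos: [533.2, -315.3, 380.9]
ee_rot: [-90.0, -0.0, -66.0]
contact_force: [-0.3, -0.3, 0.2]
gripper_width: 0.625
```

```bash
python3 v.py g4;python3 tilt.py pics/g4.png
```

```text
12.0 [ 533.2 -315.3  380.9] F [-0.33 -0.31  0.21] wheel axes [-0.01 -0.43  0.25] M [-0.04  0.08  0.03] w 57.5
pics/g4.png [(np.float64(0.038), -36), (np.float64(0.009), 41), (np.float64(0.021), -48), (np.float64(0.01), -48), (np.float64(0.025), -35)] median 0.021
```

View pics/g4z.png

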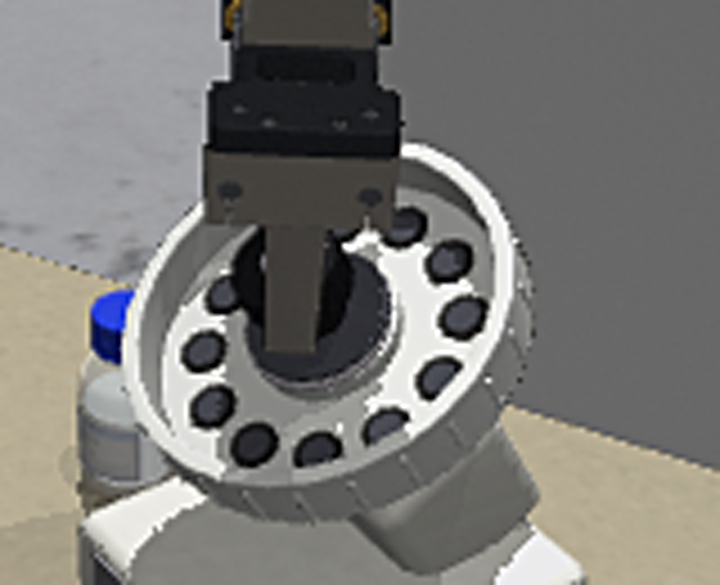

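Call:
jog_arm(
  increments=[
    [[0,0,0,-0.5],[0,0,0,-1],[0,0,0,-1],[0,0,0,-1],[0,0,0,-1],[0,0,0,-1],[0,0,0,-1],[0,0,0,-1],[0,0,0,-1],[0,0,0,-1],[0,0,0,-1],[0,0,0,-1],[0,0,0,-0.5],[0,0,0.025,0],[0,0,0,0]],
  ],
  hand=62,
)

```text
time: 13.92
tool_pos: [533.1, -314.1, 380.8]
ee_rot: [-90.0, 0.0, 5.9]
contact_force: [0.3, 1.0, 0.5]
gripper_width: 0.674
```

```bash
python3 v.py g5
```

```text
13.925 [ 533.1 -314.1  380.8] F [0.25 1.   0.45] wheel axes [-0.02  0.99  0.53] M [ 0.05  0.01 -0.03] w 62.0
```

View pics/g5z.png

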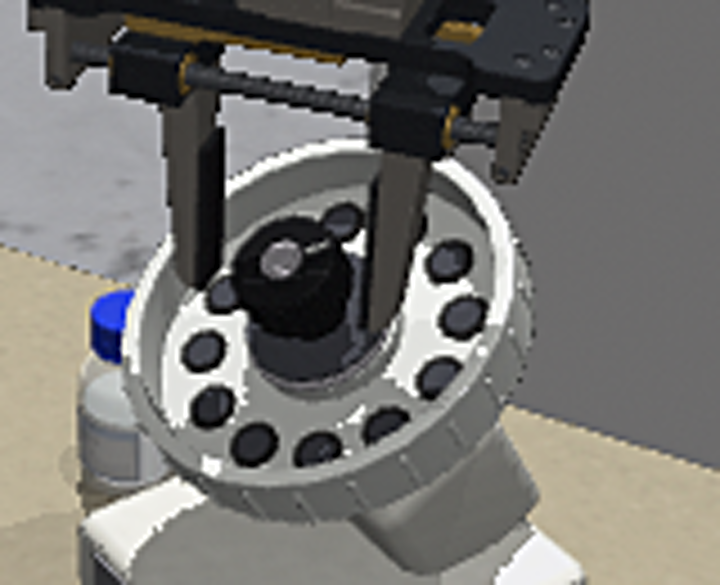

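The white line has moved clockwise, from (297,228) to (318,245). I'll compute the angle and run the next stroke.

```bash
cat > la.py <<'E'
from c import *
d=dict(np.load('pics/scene0.npz'))
def la(u,v):
    px=np.array([310+u/4.5,120+v/4.5]); c,r=ray(d,*px); P=c+r*((O+44*Z-c)@Z)/(r@Z)-O
    a=np.degrees(np.arctan2(P@Y,P@X)); return round(a,1),round(np.hypot(P@X,P@Y),1)
if __name__=='__main__':
    import sys
    for s in sys.argv[1:]: print(s,la(*map(float,s.split(','))))
E
python3 la.py 297,228 318,245
```

```text
297,228 (np.float64(29.3), np.float64(14.8))
318,245 (np.float64(-26.5), np.float64(14.5))
```

Call:
jog_arm(
  increments=[
    [[0,0,0,0],[0,0,0,0],[0,0,0,0],[0,0,0,0.5],[0,0,0,1],[0,0,0,1],[0,0,0,1],[0,0,0,1],[0,0,0,1],[0,0,0,1],[0,0,0,1],[0,0,0,1],[0,0,0,1],[0,0,0,1],[0,0,0,1],[0,0,0,0.5],[0,0,0,0]],
  ],
  hand=0,
)

```text
time: 16.1
tool_pos: [533.9, -313.1, 381.3]
ee_rot: [-89.8, 0.1, -66.0]
contact_force: [2.1, 5.8, 2.0]
gripper_width: 0.503
```

Call:
jog_arm(
  increments=[
    [[0,0,0,0],[0,0,0,0],[0,0,0,0],[0,0,0,-0.5],[0,0,0,-1],[0,0,0,-1],[0,0,0,-1],[0,0,0,-1],[0,0,0,-1],[0,0,0,-1],[0,0,0,-1],[0,0,0,-1],[0,0,0,-1],[0,0,0,-1],[0,0,0,-1],[0,0,0,-0.5],[0,0,0,0]],
  ],
  hand=62,
)

```text
time: 18.23
tool_pos: [533.0, -314.3, 380.7]
ee_rot: [-90.0, 0.0, 6.0]
contact_force: [0.2, 0.0, -0.9]
gripper_width: 0.675
```

```bash
python3 v.py g6
```

```text
18.225 [ 533.  -314.3  380.7] F [ 0.22  0.01 -0.85] wheel axes [-0.27  0.12 -0.83] M [-0.01 -0.02  0.  ] w 62.0
```

View pics/g6z.png

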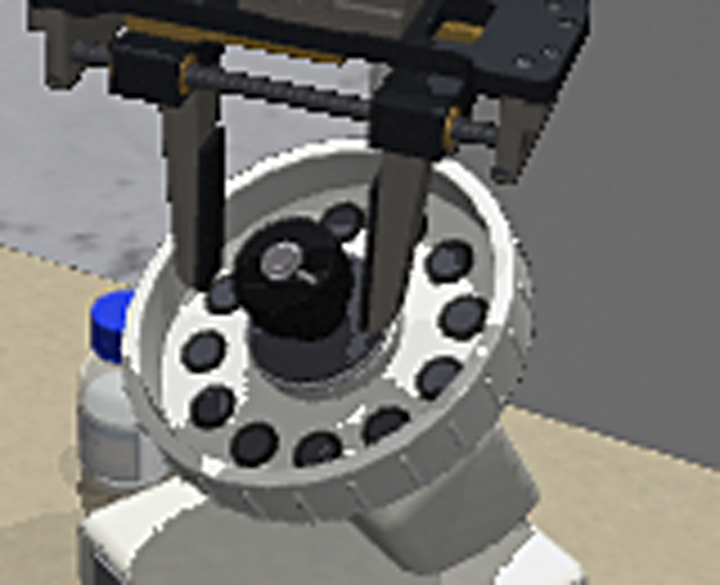

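Another ~57° of turn, with the line now at (308,277). I'll run the third stroke.

Call:
jog_arm(
  increments=[
    [[0,0,0,0],[0,0,0,0],[0,0,0,0],[0,0,0,0.5],[0,0,0,1],[0,0,0,1],[0,0,0,1],[0,0,0,1],[0,0,0,1],[0,0,0,1],[0,0,0,1],[0,0,0,1],[0,0,0,1],[0,0,0,1],[0,0,0,1],[0,0,0,0.5],[0,0,0,0]],
  ],
  hand=0,
)

```text
time: 20.4
tool_pos: [533.9, -313.0, 381.3]
ee_rot: [-89.8, 0.1, -66.1]
contact_force: [3.0, 6.2, 2.5]
gripper_width: 0.503
```

```bash
python3 v.py g7
```

```text
20.4 [ 533.9 -313.   381.3] F [2.97 6.18 2.54] wheel axes [0.83 6.84 2.46] M [ 1.42 -1.03  0.25] w 46.2
```

Call:
jog_arm(
  increments=[
    [[0,0,0,0],[0,0,0,0],[0,0,0,0],[0,0,0,-0.5],[0,0,0,-1],[0,0,0,-1],[0,0,0,-1],[0,0,0,-1],[0,0,0,-1],[0,0,0,-1],[0,0,0,-1],[0,0,0,-1],[0,0,0,-1],[0,0,0,-1],[0,0,0,-1],[0,0,0,-0.5],[0,0,0,0]],
  ],
  hand=62,
)

```text
time: 22.58
tool_pos: [533.0, -314.3, 380.7]
ee_rot: [-90.0, 0.0, 6.0]
contact_force: [-0.5, 0.3, -1.1]
gripper_width: 0.674
```

```bash
python3 v.py g8; python3 la.py 308,277
```

```text
22.575 [ 533.  -314.3  380.7] F [-0.46  0.32 -1.1 ] wheel axes [-1.03  0.05 -0.67] M [ 0.04 -0.02  0.  ] w 61.9
308,277 (np.float64(-85.6), np.float64(15.1))
```

View pics/g8z.png

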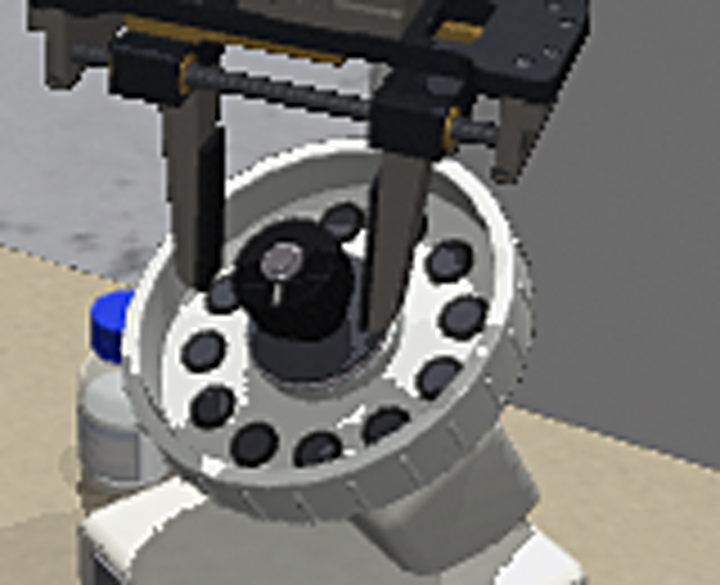

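The line is now at (278,290), so it is still turning freely with about 174° done so far. I'll run the fourth stroke.

Call:
jog_arm(
  increments=[
    [[0,0,0,0],[0,0,0,0],[0,0,0,0],[0,0,0,0.5],[0,0,0,1],[0,0,0,1],[0,0,0,1],[0,0,0,1],[0,0,0,1],[0,0,0,1],[0,0,0,1],[0,0,0,1],[0,0,0,1],[0,0,0,1],[0,0,0,1],[0,0,0,0.5],[0,0,0,0]],
  ],
  hand=0,
)

```text
time: 24.75
tool_pos: [534.0, -313.0, 381.1]
ee_rot: [-89.8, 0.1, -66.0]
contact_force: [4.5, 5.8, 0.9]
gripper_width: 0.497
```

```bash
python3 v.py g9
```

```text
24.75 [ 534.  -313.   381.1] F [4.49 5.78 0.86] wheel axes [1.3  7.25 0.24] M [ 1.13 -0.9   0.52] w 45.7
```

Call:
jog_arm(
  increments=[
    [[0,0,0,0],[0,0,0,0],[0,0,0,0],[0,0,0,-0.5],[0,0,0,-1],[0,0,0,-1],[0,0,0,-1],[0,0,0,-1],[0,0,0,-1],[0,0,0,-1],[0,0,0,-1],[0,0,0,-1],[0,0,0,-1],[0,0,0,-1],[0,0,0,-1],[0,0,0,-0.5],[0,0,0,0]],
  ],
  hand=62,
)

```text
time: 26.92
tool_pos: [533.0, -314.3, 380.8]
ee_rot: [-90.0, 0.0, 6.0]
contact_force: [-0.5, 0.6, -0.1]
gripper_width: 0.673
```

```bash
python3 v.py g10; python3 la.py 278,290
```

```text
26.925 [ 533.  -314.3  380.8] F [-0.48  0.61 -0.1 ] wheel axes [-0.68  0.29  0.28] M [ 0.05 -0.01  0.03] w 61.8
278,290 (np.float64(-135.7), np.float64(14.0))
```

View pics/g10z.png

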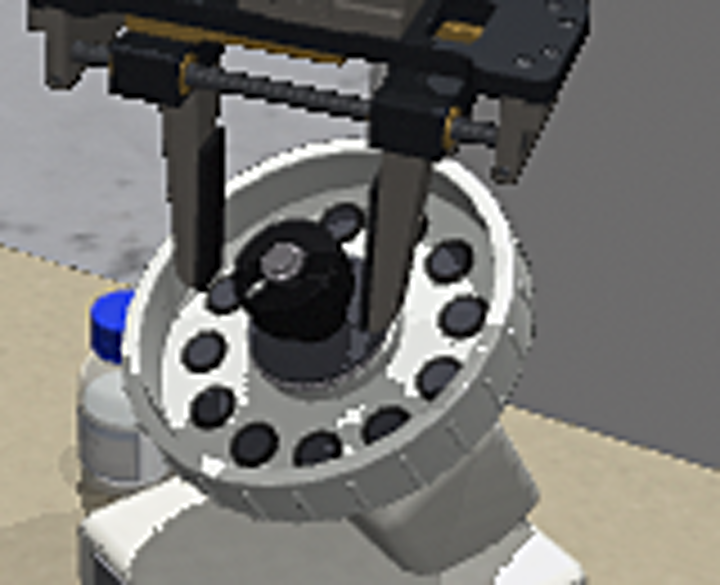

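The line moved only ~38° this time and the moment about z doubled to 0.52 N m, so the stop was probably reached. I'll confirm with another stroke.

Call:
jog_arm(
  increments=[
    [[0,0,0,0],[0,0,0,0],[0,0,0,0],[0,0,0,0.5],[0,0,0,1],[0,0,0,1],[0,0,0,1],[0,0,0,0]],
  ],
  hand=0,
)

```text
time: 27.98
tool_pos: [533.2, -314.1, 381.0]
ee_rot: [-90.0, -0.0, -14.9]
contact_force: [-0.2, -1.1, 2.2]
gripper_width: 0.482
```

```bash
python3 v.py g11; python3 la.py 257,285
```

```text
27.975 [ 533.2 -314.1  381. ] F [-0.24 -1.08  2.16] wheel axes [ 1.37 -1.06  1.7 ] M [-0.32  0.14  0.06] w 44.3
257,285 (np.float64(-176.9), np.float64(13.9))
```

Call:
jog_arm(
  increments=[
    [[0,0,0,1],[0,0,0,1],[0,0,0,1],[0,0,0,0]],
  ],
)

```text
time: 28.52
tool_pos: [533.2, -313.6, 380.9]
ee_rot: [-89.9, 0.0, -32.9]
contact_force: [0.7, 4.4, 3.9]
gripper_width: 0.477
```

```bash
python3 v.py g12
```

```text
28.525 [ 533.2 -313.6  380.9] F [0.65 4.44 3.88] wheel axes [0.51 4.17 4.19] M [ 0.87 -0.04  0.25] w 43.8
```

Call:
jog_arm(
  increments=[
    [[0,0,0,0],[0,0,0,0],[0,0,0,0],[0,-0.6,0,0],[0,-0.6,0,0],[0,0,0,0]],
  ],
  hand=62,
)

```text
time: 29.32
tool_pos: [533.5, -314.5, 430.4]
ee_rot: [-90.0, -0.2, -33.0]
contact_force: [0.6, -0.2, 0.4]
gripper_width: 0.68
```

```bash
python3 v.py g13; python3 tilt.py pics/g13.png
```

```text
29.325 [ 533.5 -314.5  430.4] F [ 0.64 -0.17  0.37] wheel axes [0.74 0.17 0.01] M [-0.06 -0.05  0.  ] w 62.5
pics/g13.png [(np.float64(0.02), -36), (np.float64(-0.005), 41), (np.float64(0.005), -48), (np.float64(0.006), -48), (np.float64(0.019), -35)] median 0.006
```

View pics/g13z.png

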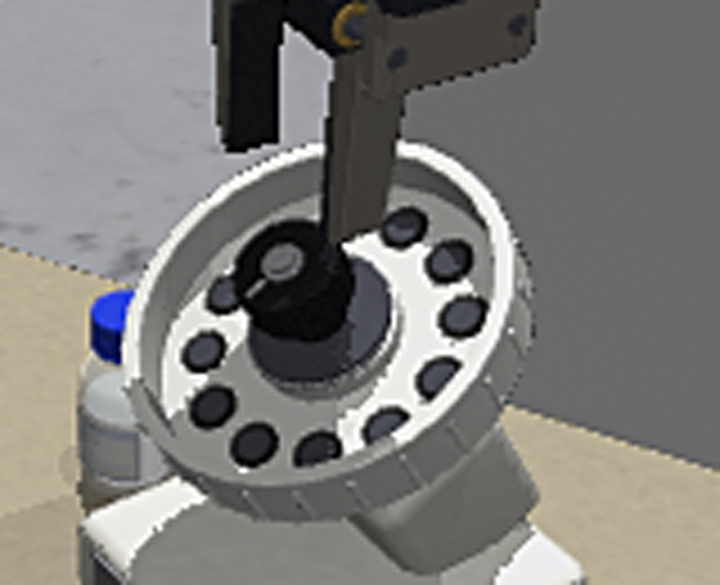

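The line has stayed at (257,285) through another 39° of tool turn, so the handwheel is at its stop, 206° in total. The wheel is square. Back to the left rim.

Run:
```python
from c import *
goto([584.2,-254,360.5-190])
```

```text
t 29.38 pos [ 533.2 -314.3  429.1] rot [-9.000e+01 -8.000e-02 -3.299e+01] F [0.47 1.08 0.32] w 62.1
delta units [0.351 1.714 1.943] turn units -0.498
```

Call:
jog_arm(
  increments=[
    [[0,0,0,-0.498],[0.12,0,0.65,0],[0.12,0,0.65,0],[0.11,0,0.64,0],[0,0,0,0],[0,0.6,0,0],[0,0.6,0,0],[0,0.51,0,0],[0,0,0,0],[0,0,0,0]],
  ],
  hand=30,
  newtons=30,
)

```text
time: 30.62
tool_pos: [583.9, -254.5, 360.8]
ee_rot: [-90.0, -0.0, -30.0]
contact_force: [0.1, 0.2, -0.2]
gripper_width: 0.327
```

Call:
jog_arm(
  increments=[
    [[0,0,0,0],[0,0,0,0],[0,0,0,0],[0,0,0,0]],
  ],
  hand=0,
)

```text
time: 31.12
tool_pos: [584.3, -254.0, 360.9]
ee_rot: [-90.0, -0.1, -30.0]
contact_force: [0.4, -0.3, 2.6]
gripper_width: 0.085
```

```bash
python3 v.py f1; python3 tilt.py pics/f1.png
```

```text
31.125 [ 584.3 -254.   360.9] F [ 0.39 -0.33  2.64] wheel axes [ 1.75 -0.09  2.04] M [-0.14  0.06  0.31] w 7.8
pics/f1.png [(np.float64(0.033), -36), (np.float64(-0.001), 41), (np.float64(-0.005), -48), (np.float64(-0.008), -48), (np.float64(0.015), -35)] median -0.001
```

Call:
jog_arm(
  increments=[
    [[0.016,0.027,0,0],[0.016,0.027,0,0],[0,0,0,0],[0,0,0,0]],
  ],
)

```text
time: 31.68
tool_pos: [585.0, -254.3, 360.0]
ee_rot: [-90.0, 0.0, -30.0]
contact_force: [-6.1, 3.3, 16.7]
gripper_width: 0.085
```

```bash
python3 v.py f2; python3 tilt.py pics/f2.png
```

```text
31.675 [ 585.  -254.3  360. ] F [-6.06  3.31 16.68] wheel axes [ 2.36 -0.17 17.89] M [0.41 1.14 0.23] w 7.8
pics/f2.png [(np.float64(0.017), -36), (np.float64(-0.014), 41), (np.float64(-0.013), -48), (np.float64(-0.045), -48), (np.float64(0.006), -35)] median -0.013
```

It is firm: 18 N gave only about 1 mm. Now the pull up, right side down.

Call:
jog_arm(
  increments=[
    [[-0.02,-0.035,0,0],[-0.02,-0.035,0,0],[-0.018,-0.031,0,0],[0,0,0,0],[0,0,0,0]],
  ],
)

```text
time: 32.35
tool_pos: [583.8, -253.8, 361.5]
ee_rot: [-90.0, -0.1, -30.0]
contact_force: [6.0, -3.9, -7.2]
gripper_width: 0.082
```

```bash
python3 v.py f3; python3 tilt.py pics/f3.png
```

```text
32.35 [ 583.8 -253.8  361.5] F [ 6.01 -3.91 -7.19] wheel axes [ 2.61 -0.39 -9.81] M [-0.64 -1.1   0.37] w 7.5
pics/f3.png [(np.float64(0.052), -36), (np.float64(0.009), 41), (np.float64(0.023), -48), (np.float64(-0.002), -48), (np.float64(0.029), -35)] median 0.023
```

Call:
jog_arm(
  increments=[
    [[-0.01,-0.018,0,0],[0,0,0,0],[0.018,0.03,0,0],[0.018,0.03,0,0],[0,0,0,0]],
  ],
)

```text
time: 33.02
tool_pos: [584.3, -254.0, 360.9]
ee_rot: [-90.0, -0.0, -30.0]
contact_force: [2.5, -1.9, 3.0]
gripper_width: 0.084
```

Call:
jog_arm(
  increments=[
    [[0,0,0,0],[0,0,0,0],[0,0,0,0],[0,-0.5,0,0],[0,-0.9,0,0],[0,-0.9,0,0],[0,0,0,0],[0,0,0,0]],
  ],
  hand=30,
)

```text
time: 34.02
tool_pos: [583.8, -253.8, 451.8]
ee_rot: [-90.0, 0.1, -30.0]
contact_force: [0.2, -0.2, -0.1]
gripper_width: 0.326
```

```bash
python3 v.py f4; python3 tilt.py pics/f4.png
```

```text
34.025 [ 583.8 -253.8  451.8] F [ 0.17 -0.23 -0.1 ] wheel axes [ 0.18 -0.12 -0.22] M [-0.01  0.02 -0.  ] w 30.0
pics/f4.png [(np.float64(0.02), -36), (np.float64(-0.005), 41), (np.float64(0.008), -48), (np.float64(0.013), -48), (np.float64(0.02), -35)] median 0.013
```

View pics/f4z.png

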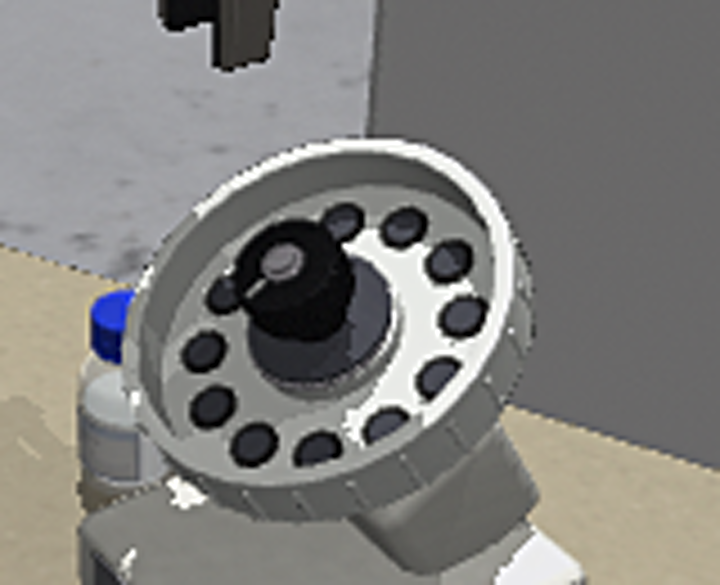

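The line is still at (257,285), the wheel stands square, the gripper is clear, and the bottle is unmoved. I'll hand in.

```bash
python3 -c "
from bench import *
finish_job()"
```

```text
the job is handed in; nothing more can be done
```

The job is handed in at about 34 s, and all five steps look done. No verdict was reported.

- **Loose rocking:** I pinched the left rim and rocked the wheel left side down by about 0.07–0.1 rad. I then rocked it right side down by about 0.05–0.08 rad and set it back near square.
- **Handwheel:** I screwed it clockwise in several ratcheting strokes, about 206° by its white line. The line did not move through another 39° of tool turn, so I take it to be at the stop. That full 206° is right at the stated maximum of 3.6 rad.
- **Firm rocking:** Left side down, the wheel gave only about 1 mm under roughly 18 N, above the 10–15 N you quoted. Pulling up (right side down) took about 10 N at the reading, then slightly more.
- **Last check:** The gripper was clear with no force on the tool, the line was unchanged and the bottle looked unmoved. The wheel read within about 0.015 rad of square. Individual hole readings scattered by about 0.02 rad, so that is near the method's noise. I did not separately check the beaker at the end, but the fingers never came near it.

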